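# Load the drilling template and lock the clamp arm at its set mark

### The arm

A 6-joint arm with a two-finger parallel gripper is mounted at the origin on a cart in front of the work surface, level with it; the furniture and walls round the work are solid. World frame = base frame: x ahead of the robot, y to its left, z up, the work surface at z = 0. Lengths are in m, angles in degrees, forces in N, time in s.
With the tool pointing down it reaches from about 0.35 to 0.875 m from the base axis. Payload 4.2 kg.
Tool frame: the origin (TCP) lies on the front face of the gripper's body, between the roots of the fingers; the fingertips stand finger_overhang ahead of it and the grasp point (between the pads) lies 51 mm ahead of it (finger_overhang is the distance from the TCP to the fingertips, in m); z points along the fingers, y is the line along which they close (so a half turn about z gives the same grasp; the last joint's range is limited). The gripper opens to 87 mm and grips with 3 to 60 N. Pads are 19 mm wide; open, the fingers measure 117 mm over their backs; the gripper's body (75 mm by 190 mm) begins 51 mm behind the grasp point.
Start: joints at [-53.996, 22.042, 0.453, 0, -68.411, -14.817], TCP at [0.226, -0.583, 0.292] pointing down, gripper open.
Joint ranges: [-179.83, 179.83], [-69.29, 118.12], [-61.27, 80.66], [-181.25, 117.63], [-171.15, -9.14], [-177.46, 177.46]. Speed limits (degrees/s): [159.86, 159.86, 180, 180, 180, 180].

### API

Orientations are given as a 3x3 rotation matrix whose columns are the frame's x, y, z axes.
In Python, from station import sense, capture, camera_model, finish_job, finger_overhang gives the robot as it stands. The module is installed in compiled form; this text tells all that it offers.
- The arm moves only by the tool jog_arm, never from a script. Its argument "rows" is a list that holds one entry, the list of rows, each a list of 4 numbers: the shift along the tool's x, y, z in m, then the turn about the tool's z in rad. A call has 1 to 20 rows; each row shifts and turns the commanded pose from where the row before left it, along the tool's axes as they then stand; what a row does not reach is not made up. A row lasts 1/8 s, in which the tool goes at most 62.5 mm and 10.7 degrees, less where a joint would pass 70% of its speed; a pose out of reach is approached as far as the arm can. A call is refused whole if a number of a shift passes 0.0625 or a number of a turn 0.188, either way. A call with a gripper value outside its range is refused whole. "claw" is the opening, from 0 (shut) to 1 (fully open), set as the call begins (left out, the last holds). The fingers move at their own pace and stop on an object; the grip force is fixed at half the most. Time passes only in rows, so rows that do not move let the fingers close. It gives the time, the measured TCP pose, the force, the opening and the grip force at its end, in the units of the state.
- sense(): the state, without advancing time (a new reading comes with each control period).
- capture(name): name is "side" or "top"; returns the picture (420x560x3 uint8, red, green, blue); there is no depth.
- camera_model(name): a dict with "fovy" (degrees; the focal length in pixels is half the picture's height over the tangent of half this angle, whatever the lens; pixels are square), "cx", "cy" (the principal point, pixels), "eye" and "rotation" of the camera in the world. Camera axes: x right, y down, z forward; pixel columns grow to the right and rows downward; lengths in m; the calibration is good to about 2 mm. A picture is of the moment at which its call begins. camera_model takes no time and is no camera call.
- finish_job(): hands the job in; it is judged then, once.
The state is a dict: "time_s": time; "joints": joint angles; "joint_velocities": joint speeds; "effort": joint torques, N m; "tcp_pos": TCP position; "ee_rot": TCP orientation; "wrist_force": force on the tool from outside, world axes, zero at the start; "moment": the same for the moment, N m; "gripper_width": opening from 0.0 (shut) to 1.0 (fully open); "gripper_force": force on a finger pad.
Only numpy, scipy, OpenCV 4.12 (cv2) and the standard library are available. Lean on these libraries where they do the work, as an engineer would, in place of code of your own. Each camera call takes 0.05 s, during which the arm holds its last target. There are 200 camera calls.

### The job

Lower the holed drilling template over the two locating pins of the jig until it lies flush on the base. Then take the black wing of the cam lever on the spring-returned clamp arm, slide the arm along its rail until its pointer lines up with the steel mark clip, and, holding it there, swing the lever fully closed (counter-clockwise seen from above). Finish while still gripping the wing with the arm at the mark, because the cam alone does not hold against the return spring; leave the other things on the table alone.

Things in the scene. Friction and masses are not known exactly. Their poses are not given: they have to be found in the camera images.
- jig: Fixed plywood board 130 (x) x 360 (y) x 15 mm; origin: centre of its underside, on the table; z up, y along the rail from clamp arm to pins. Place and yaw vary. Two steel pins (10 mm diameter, 25 mm tall above the board, top 8 mm tapered) stand at x = -40 and +40, y = +105 mm. A 30 mm wide rail lies on the -y half.
- seat (a point): Point on the top of the jig's board (15 mm above the table) midway between the two pins; axes as the jig's. The centre of the seated template's underside belongs here, its x axis along the jig's x axis (either way round).
- template: Loose drilling template, about 0.35 kg: aluminium plate 116 (x) x 90 (y) x 10 mm with two 12.5 mm through holes at x = -40 and +40 mm, y = 0; in its middle an upright wooden rib 50 mm long (x), 20 mm thick (y), top 52 mm above the underside. Origin: centre of the underside, z up. The same turned half round. Starts flat on the table left of the jig.
- clamp_arm: Steel arm sliding along jig y, from home (y = -115 mm in the jig) 112 mm towards the pins; a spring pulls it home with 2 to 4 N, so it runs back if let go. Origin: middle of its 50 x 60 mm carriage on the board's top; carriage 30 mm high. A tongue 36 mm wide reaches to y = +100 mm, 13 to 20 mm above the board; at the mark it lies 3 mm over a seated template's edge.
- pointer (a point): Tip of the small steel pointer on the robot's side of the clamp arm, at x = -41, y = 0, z = 3.5 mm in the arm's frame.
- mark_clip: Fixed small dark steel index clip, 22 x 10 x 5 mm, with a 3 mm wide bright tip towards the rail, on the jig's scale strip; origin at its middle on the board's top, axes as the jig's. Its length setting varies. The arm is at the mark when the pointer has the same y as this clip along the jig's y axis (80 to 105 mm from home).
- cam_lever (a joint): Angle in rad of the cam lever, which turns about a vertical pivot at the clamp arm's origin and rides along with the arm. 0: open, steel lever arm and wing lie along the jig's y axis, lever arm pointing to -y. It grows counter-clockwise seen from above to 1.2, the stop (closed). Friction 0.06 N m; it stays where it is left.
- lever_grip (a point): On the pivot, at the top of the lever's upright black wing, 91 mm above the table. The wing is 46 mm long (this point's y), 12 mm thick (x), 36 mm tall, on a steel disc of 38 mm diameter. Gripping it across its thickness holds lever and arm: moving the hand along the rail slides the arm, turning it about the pivot turns the lever.
- tape_1: Roll of masking tape, 96 mm across, 25 mm high, lying beyond the jig; not to be moved. Origin at the centre of its underside.
- sanding_block: Cork-coloured sanding block, 62 x 112 x 34 mm, beyond the template; not to be moved. Origin at the centre of its underside.
- screwdriver_a: Screwdriver with orange handle, 202 mm long, to the left; not to be moved. Origin at the centre of its underside.
Not all that is in view belongs to the job. Of the things like the template, leave any that is orange; of the rest the larger one is meant.

How it is judged:
By the outcome, as a careful person would: the job done as asked, in the order asked, and still so for the second after the job is handed in, while the arm keeps its last pose, push and grip.
It also fails if it takes over 61 s, if anything falls off the work surface, if the arm or the gripper's body presses on something with over 40 N, if the wrist force passes 120 N, or if a joint passes its speed limit or range.

## Working session

There is one attempt and no reset: what is moved stays moved. The work goes in short steps, Python scripts to look and compute and a tool call to move; the robot and the scene stay as the last step left them, time stands still between calls to the robot, and variables do not carry over. Pictures are saved under pics/ and viewed, at most 10 in all, crops included, and the job is handed in when it is done.

Besides the shell and the picture viewer there is one more tool, called after "Call:" as a command line: name --argument value ..., lists and objects as JSON in quotes. jog_arm: Moves the arm, as the interface text tells. Its arguments: {"type":"object","properties":{"rows":{"type":"array"},"claw":{"type":"number"}},"required":["rows"]}

```bash
mkdir -p pics; python3 - <<'E'
from station import *
import cv2
print(finger_overhang)
s=sense(); print(s["tcp_pos"],s["ee_rot"],s["gripper_width"],s["time_s"])
for n in("top","side"):
    print(n,camera_model(n)); cv2.imwrite(f"pics/{n}0.png",cv2.resize(capture(n)[:,:,::-1],(800,600),interpolation=cv2.INTER_CUBIC))
E
```

```text
0.0697
[ 0.22577213 -0.58231491  0.29114913] [[-9.32462345e-01 -3.61266189e-01 -8.45982456e-04]
 [-3.61267174e-01  9.32460151e-01  2.02385869e-03]
 [ 5.76932139e-05  2.19279771e-03 -9.99997594e-01]] 0.997737635714302 0.0
top {'fovy': 55.75459711928099, 'cx': 279.34498697303746, 'cy': 210.76516097935817, 'eye': array([0.4153736 , 0.10231994, 1.1234696 ]), 'rotation': array([[-0.01422574, -0.98579167,  0.16736908],
       [-0.99942354,  0.01917869,  0.02801384],
       [-0.03082573, -0.16687408, -0.98549623]])}
side {'fovy': 50.52355906890582, 'cx': 271.326123121801, 'cy': 206.9162820816435, 'eye': array([0.43083408, 1.17682829, 0.6563878 ]), 'rotation': array([[-0.99146956, -0.06715754,  0.11170487],
       [-0.13021252,  0.47270018, -0.87154991],
       [ 0.00572823, -0.87866058, -0.47741259]])}
```

View pics/top0.png

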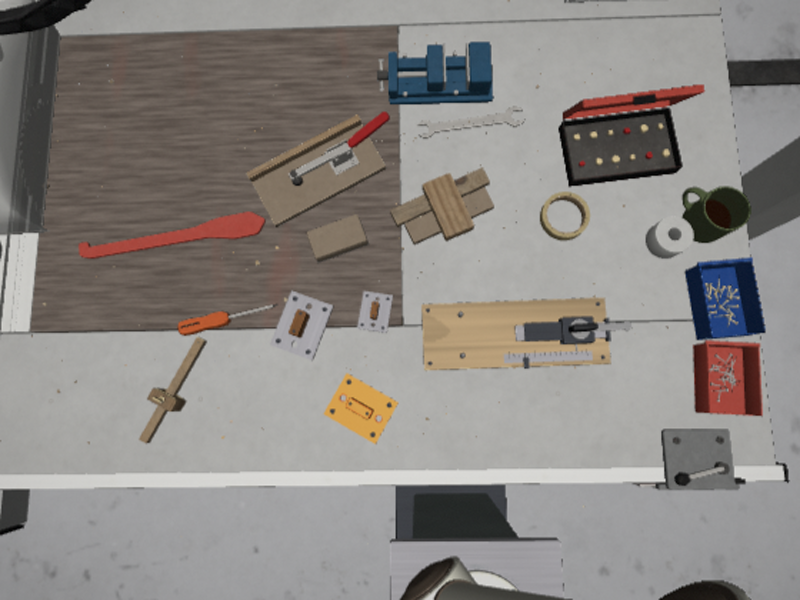

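View pics/side0.png

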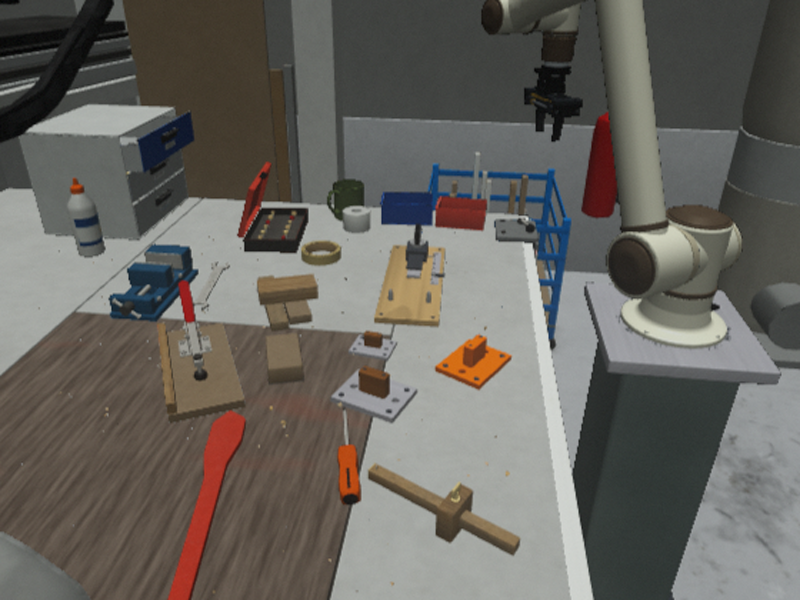

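The top view shows three template-like plates: orange (361,408), small grey (375,311) and large grey (303,324), in 800x600 pixels. Orange is excluded, so the large grey one is meant. The jig is at (517,333) with pins at (460,314) and (461,355), the wing at (580,328) and the clip near (526,362). Next I'll check this in one enlarged crop and take measurements.

```bash
cat > h.py <<'E'
import numpy as np, cv2
from station import *
def ray(n,uv):
    m=camera_model(n); f=210/np.tan(np.radians(m["fovy"]/2))
    d=m["rotation"]@np.array([(uv[0]-m["cx"])/f,(uv[1]-m["cy"])/f,1.]); return m["eye"],d
def pt(n,uv,z):
    e,d=ray(n,uv); return e+d*(z-e[2])/d[2]
def px(n,p):
    m=camera_model(n); f=210/np.tan(np.radians(m["fovy"]/2))
    c=m["rotation"].T@(np.array(p)-m["eye"]); return np.array([m["cx"]+f*c[0]/c[2],m["cy"]+f*c[1]/c[2]])
E
python3 - <<'E'
from h import *
im=capture("top"); np.save("top0.npy",im)
hsv=cv2.cvtColor(im,cv2.COLOR_RGB2HSV)
# board
def rect(mask,box,z,name):
    x0,y0,x1,y1=box; m=np.zeros(mask.shape,np.uint8); m[y0:y1,x0:x1]=mask[y0:y1,x0:x1]
    m=cv2.morphologyEx(m,cv2.MORPH_CLOSE,np.ones((3,3)))
    c=max(cv2.findContours(m,0,2)[0],key=cv2.contourArea)
    P=np.array([pt("top",p,z)[:2] for p in c[:,0].astype(float)],np.float32)
    r=cv2.minAreaRect(P*1000); print(name,r, c[:,0].mean(0)); return r
H,S,V=[hsv[:,:,i].astype(int) for i in range(3)]
rect(((H>8)&(H<28)&(S>60)&(V>110)).astype(np.uint8)*255,(285,200,440,265),.015,"board")
for u,v in((300,320),(330,312),(315,330),(290,320)):
    pass
print(hsv[222,200],hsv[215,222],hsv[215,190],hsv[240,200], hsv[245,240])
a=cv2.resize(im[195:260,180:285],None,fx=7.6,fy=4*1.9,interpolation=cv2.INTER_CUBIC)[:, :, ::-1]
b=cv2.resize(im[200:265,287:447],None,fx=5,fy=5,interpolation=cv2.INTER_CUBIC)[:,:,::-1]
a=a[:270] if 0 else cv2.resize(im[200:255,180:285],None,fx=5,fy=5,interpolation=cv2.INTER_CUBIC)[:,:,::-1]
o=np.zeros((600,800,3),np.uint8); o[:275,:525]=a; o[275:600]=b; cv2.imwrite("pics/crop1.png",o)
E
```

```text
board ((536.1447143554688, -90.18295288085938), (129.22865295410156, 358.3464050292969), 1.2101812362670898) [381.81632653 234.73469388]
[135   6 171] [132   8 167] [14 28 99] [130   5 169] [ 23   6 174]
```

View pics/crop1.png

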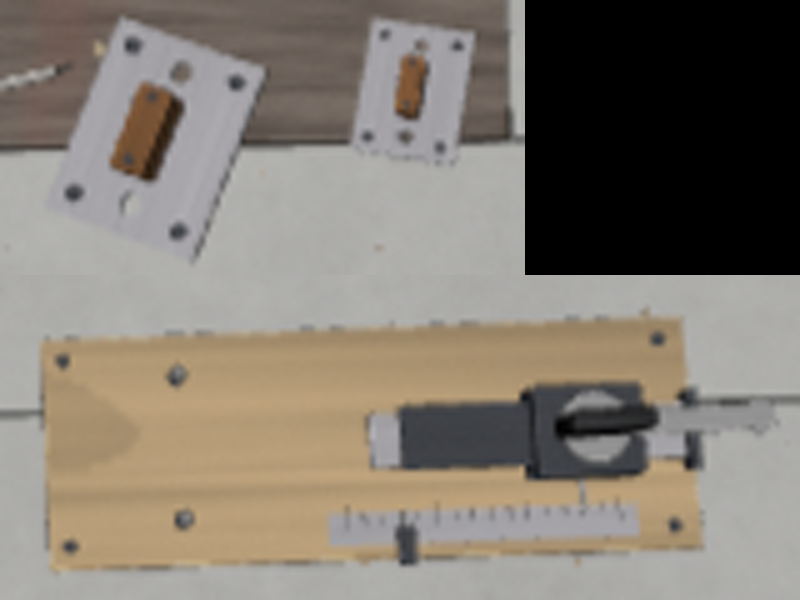

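The crop confirms the large grey plate: through holes, wooden rib, and more than 1.3 times the small one. The jig shows pins at (177,376) and (184,519), the clip tip at (405,520) and the pointer at (583,490). The board fit of 129x358 mm matches the given size.

```bash
python3 - <<'E'
from h import *
im=np.load("top0.npy"); f=lambda u,v,ox,oy:((u+.5)/5+ox-.5,(v+.5)/5+oy-.5)
T=lambda u,v,z:pt("top",f(u,v,180,200),z)[:2]*1000
J=lambda u,v,z:pt("top",f(u,v-275,287,200),z)[:2]*1000
np.set_printoptions(precision=1,suppress=True)
C=np.array([T(*p,10) if 0 else T(*p,.010) for p in((122,17),(266,67),(192,262),(48,208))]); 
print("corners",C,C.mean(0),np.linalg.norm(C-np.roll(C,1,0),axis=1))
h=np.array([T(181,71,.01),T(131,206,.01)]);print("holes",h,h.mean(0),np.linalg.norm(h[0]-h[1]),np.degrees(np.arctan2(*(h[0]-h[1])[::-1])))
e=C[0]-C[3];e2=C[1]-C[2];print(np.degrees(np.arctan2(e[1],e[0])),np.degrees(np.arctan2(e2[1],e2[0])))
th=np.radians(1.21);R=np.array([[np.cos(th),-np.sin(th)],[np.sin(th),np.cos(th)]]);c=np.array([536.1,-90.2])
j=lambda p:(p-c)@R
for n,p in dict(pin1=J(176,375,.04),pin2=J(184,519,.04),clip=J(405,520,.02),clipc=J(406,545,.02),pointer=J(582,490,.0185),wing=J(607,419,.091),wingL=J(560,426,.091),wingR=J(657,414,.091),disc=J(597,427,.055)).items(): print(n,p,"jig",j(p))
print("seat",c+R@[0,105])
E
```

```text
corners [[631.3 350.1]
 [600.6 266.9]
 [490.3 308.1]
 [522.1 390.3]] [561.1 328.9] [116.4  88.7 117.7  88.2]
holes [[599.2 315.7]
 [522.4 343.1]] [560.8 329.4] 81.53305683698552 -19.663653190060273
-20.208944212858896 -20.4651015986168
pin1 [572.5  16.7] jig [ 38.6 106.1]
pin2 [493.4  14.9] jig [-40.5 106. ]
clip [ 492.3 -108.2] jig [-44.2 -17. ]
clipc [ 478.5 -108. ] jig [-57.9 -16.6]
pointer [ 507.3 -206.4] jig [ -31.3 -115.5]
wing [ 537.9 -201.4] jig [  -0.6 -111.2]
wingL [ 534.6 -177. ] jig [ -3.3 -86.8]
wingR [ 540.  -227.2] jig [   1.  -137.1]
disc [ 537.9 -206.4] jig [  -0.7 -116.2]
seat [533.9  14.8]
```

Call:
jog_arm --rows '[[[0,0,0,0.1807],[0,0,0,0.1807],[0,0,0,0.1807],[0,0,0,0.1807],[0,0.057,0,0],[0,0.057,0,0],[0,0.057,0,0],[0,0.057,0,0],[0,0.057,0,0],[0,0.057,0,0],[0,0.057,0,0],[0,0.057,0,0],[0,0.057,0,0],[0,0.057,0,0],[0,0.057,0,0],[0,0.057,0,0],[0,0.057,0,0],[0,0.057,0,0],[0,0.057,0,0],[0,0.057,0,0]]]' --claw 1

```text
time_s: 2.65
tcp_pos: [0.5415, 0.2748, 0.292]
ee_rot: [[-0.938, 0.345, -0.0], [0.345, 0.938, -0.0], [0.0, -0.0, -1.0]]
wrist_force: [0.8, -1.1, -0.5]
gripper_width: 1.003
gripper_force: 0.0
```

```bash
cat >> h.py <<'E'
def go(x,y,z,yaw):
    "remaining shift (tool axes, mm) and turn (rad) to TCP x,y,z mm, closing axis yaw deg"
    s=sense(); R=s["ee_rot"]; d=R.T@(np.array([x,y,z])/1000-s["tcp_pos"])*1000
    a=np.degrees(np.arctan2(R[1,1],R[0,1])); w=(yaw-a+90)%180-90
    print("t",s["time_s"],"pos",s["tcp_pos"]*1000,"yaw",a,"tilt",R[:,2],"F",s["wrist_force"],"gw",s["gripper_width"],"gf",s["gripper_force"],"j",s["joints"])
    print("shift now-axes",d,"turn",-np.radians(w))
np.set_printoptions(precision=2,suppress=True)
E
python3 -c "
from h import *
go(561,329,85,69.8)"
```

```text
t 2.65 pos [541.48 274.81 292.01] yaw 69.78929623308645 tilt [-0. -0. -1.] F [ 0.85 -1.08 -0.54] gw 1.0028625201844974 gf 0.0 j [  42.17   20.33   -2.18   -0.    -67.51 -152.38]
shift now-axes [  0.36  57.67 206.99] turn -0.0001868159750074926
```

Call:
jog_arm --rows '[[[0,0.0288,0.05,0],[0,0.0288,0.05,0],[0,0,0.025,0],[0,0,0,0],[0,0,0,0]]]'

```text
time_s: 3.28
tcp_pos: [0.5617, 0.3273, 0.1686]
ee_rot: [[-0.938, 0.346, 0.002], [0.346, 0.938, 0.001], [-0.001, 0.002, -1.0]]
wrist_force: [0.3, -1.1, 1.6]
gripper_width: 0.999
gripper_force: 0.0
```

```bash
python3 - <<'E'
from h import *
go(561,329,85,69.8)
t=capture("top");s=capture("side")
c=px("side",(.561,.329,.05)).astype(int);d=px("top",(.561,.329,.05)).astype(int);print(c,d)
cr=lambda i,q:cv2.resize(i[q[1]-60:q[1]+60,q[0]-40:q[0]+40],None,fx=5,fy=5,interpolation=cv2.INTER_CUBIC)[:,:,::-1]
cv2.imwrite("pics/a.png",np.hstack([cr(t,d),cr(s,c)]))
E
```

```text
t 3.275 pos [561.73 327.26 168.62] yaw 69.78174546085023 tilt [ 0.  0. -1.] F [ 0.32 -1.09  1.57] gw 0.9993040133997675 gf 0.0 j [  44.47   30.29   -4.91    0.04  -54.69 -154.71]
shift now-axes [ 1.4   1.25 83.62] turn -0.0003186018115976141
[261 259] [208 225]
```

View pics/a.png

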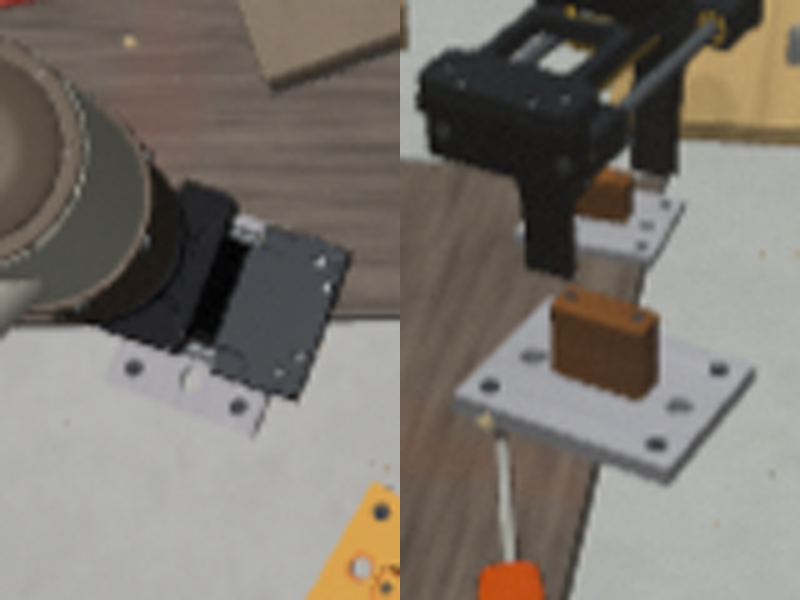

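The hand is above the rib and lined up with it (rib at (605,340) in the side crop). The neighbouring small plate is clear of the fingers.

Call:
jog_arm --rows '[[[0.0014,0.0013,0.02,0],[0,0,0.02,0],[0,0,0.02,0],[0,0,0.015,0],[0,0,0.0085,0],[0,0,0,0],[0,0,0,0]]]'

```text
time_s: 4.25
tcp_pos: [0.5607, 0.3291, 0.0846]
ee_rot: [[-0.938, 0.346, 0.001], [0.346, 0.938, 0.001], [-0.001, 0.001, -1.0]]
wrist_force: [-0.5, 0.1, 0.1]
gripper_width: 0.998
gripper_force: 0.0
```

Call:
jog_arm --rows '[[[0,0,0,0],[0,0,0,0],[0,0,0,0],[0,0,0,0],[0,0,0,0],[0,0,0,0],[0,0,0,0],[0,0,0,0]]]' --claw 0

```text
time_s: 5.25
tcp_pos: [0.5604, 0.3291, 0.0838]
ee_rot: [[-0.938, 0.346, 0.0], [0.346, 0.938, 0.0], [-0.0, 0.001, -1.0]]
wrist_force: [0.7, 0.8, -0.1]
gripper_width: 0.225
gripper_force: 30.0
```

```bash
python3 -c "
from h import *
go(561,329,85,69.8)"
```

```text
t 5.25 pos [560.39 329.05  83.76] yaw 69.78382678561096 tilt [ 0.  0. -1.] F [ 0.72  0.77 -0.15] gw 0.2254793175518924 gf 29.988113399595022 j [  44.66   35.88   -9.04   -0.    -45.05 -154.87]
shift now-axes [-0.59  0.16 -1.24] turn -0.00028227584171970334
```

Call:
jog_arm --rows '[[[0,0,-0.03,0],[0,0,-0.04,0],[0,0,-0.03,0],[0,0,0,-0.0934],[0,0,0,-0.0934],[0,0,0,-0.0934],[0,0,0,-0.0934],[0,0,0,0]]]'

```text
time_s: 6.25
tcp_pos: [0.5595, 0.3283, 0.1824]
ee_rot: [[-1.0, -0.019, -0.003], [-0.019, 1.0, -0.002], [0.003, -0.001, -1.0]]
wrist_force: [-0.2, 1.2, -4.2]
gripper_width: 0.229
gripper_force: 30.0
```

```bash
python3 -c "
from h import *
go(533.5,15.3,155,91.2)"
```

```text
t 6.25 pos [559.52 328.26 182.37] yaw 91.08841530919 tilt [-0. -0. -1.] F [-0.19  1.23 -4.18] gw 0.22903126501437027 gf 29.98652094975114 j [  44.64   29.48   -4.07   -0.05  -56.62 -133.53]
shift now-axes [  31.89 -312.37   27.92] turn -0.0019475202494544513
```

Call:
jog_arm --rows '[[[0.002,-0.03,0,-0.002],[0.005,-0.045,0,0],[0.005,-0.048,0,0],[0.005,-0.048,0,0],[0.005,-0.048,0,0],[0.005,-0.044,0,0],[0.003,-0.03,0.005,0],[0.002,-0.019,0.01,0],[0,0,0.013,0],[0,0,0,0],[0,0,0,0],[0,0,0,0]]]'

```text
time_s: 7.75
tcp_pos: [0.5357, 0.017, 0.1561]
ee_rot: [[-1.0, -0.024, 0.001], [-0.024, 1.0, 0.0], [-0.001, 0.0, -1.0]]
wrist_force: [-0.5, -0.1, -3.7]
gripper_width: 0.227
gripper_force: 30.0
```

```bash
python3 - <<'E'
from h import *
go(533.5,15.3,155,91.2)
t=capture("top");s=capture("side");np.save("t1",t);np.save("s1",s)
c=px("side",(.535,.015,.06)).astype(int);d=px("top",(.535,.015,.06)).astype(int);print(c,d)
cr=lambda i,q:cv2.resize(i[q[1]-40:q[1]+35,q[0]-50:q[0]+50],(800,600),interpolation=cv2.INTER_CUBIC)[:,:,::-1]
cv2.imwrite("pics/b.png",cr(s,c));cv2.imwrite("pics/bt.png",cr(t,d))
E
```

```text
t 7.75 pos [535.65  16.95 156.08] yaw 91.357476675425 tilt [ 0.  0. -1.] F [-0.49 -0.07 -3.74] gw 0.2269524107596146 gf 29.98696126509458 j [  19.16   21.59  -22.41    0.    -45.95 -107.81]
shift now-axes [ 2.19 -1.6   1.08] turn 0.0027484864812607275
[286 195] [323 232]
```

View pics/b.png

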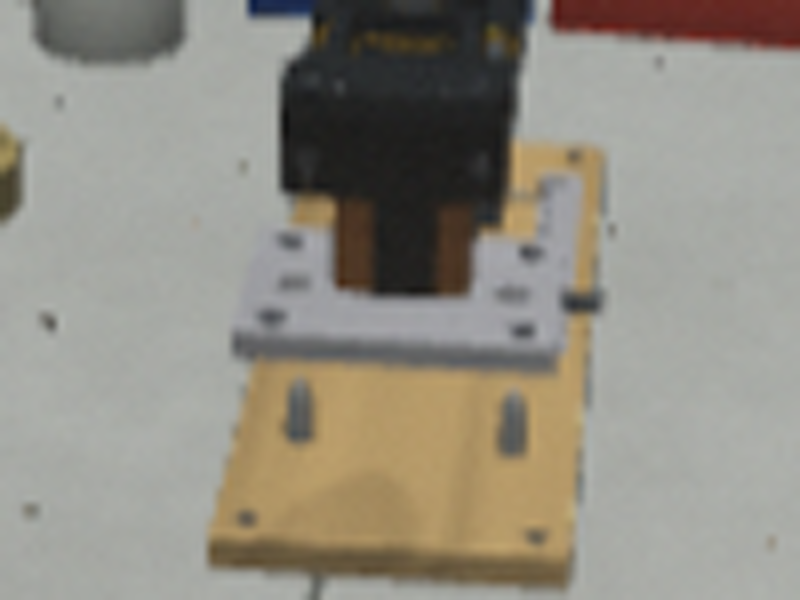

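View pics/bt.png

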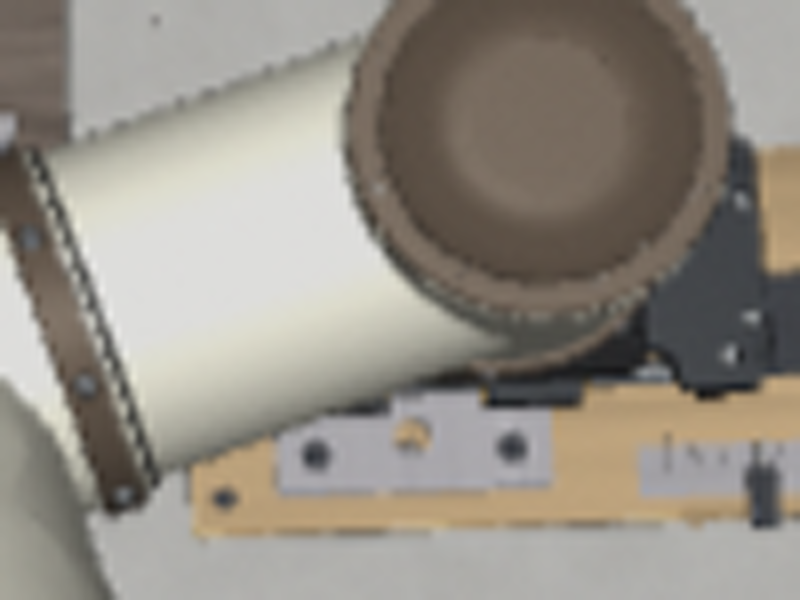

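Side view: the plate hangs level, with holes at (295,283) and (513,294). Pin tops are at (301,382) and (514,395). Top view: the near hole is at (412,434). I'll compute the offsets.

```bash
python3 - <<'E'
from h import *
S=lambda u,v,z:pt("side",((u+.5)/8+236-.5,(v+.5)/8+155-.5),z)[:2]*1000
T=lambda u,v,z:pt("top",((u+.5)/8+273-.5,(v+.5)/8+192-.5),z)[:2]*1000
h=np.array([S(295,283,.0823),S(513,294,.0823)]);print("holes side",h,h.mean(0))
p=np.array([S(301,380,.04),S(514,392,.04)]);print("pintops side",p,p.mean(0))
p=np.array([S(300,439,.015),S(511,454,.015)]);print("pinbase(front edge) side",p,p.mean(0))
print("hole top",T(412,434,.0823))
# pins in top0: centroid at native res
im=np.load("top0.npy").astype(int)
for x,y in((322,219),(323,248)):
    w=im[y-6:y+8,x-6:x+8]; hs=cv2.cvtColor(w.astype(np.uint8),cv2.COLOR_RGB2HSV)
    m=np.clip(100-hs[:,:,1].astype(float),0,60)
    yy,xx=np.mgrid[y-6:y+8,x-6:x+8]; c=((m*xx).sum()/m.sum(),(m*yy).sum()/m.sum()); print(c,hs[:,:,1].tolist() if 0 else "",pt("top",c,.035)*1000,pt("top",c,.0275)*1000)
E
```

```text
holes side [[575.42  25.86]
 [496.28  23.58]] [535.85  24.72]
pintops side [[573.52  20.95]
 [494.71  19.26]] [534.11  20.11]
pinbase(front edge) side [[573.71  20.84]
 [494.76  21.29]] [534.24  21.07]
hole top [497.05  16.36]
(np.float64(322.37286556969883), np.float64(219.49984476870537))  [573.45  14.71  35.  ] [574.54  14.11  27.5 ]
(np.float64(323.48257622899814), np.float64(248.53018046048538))  [493.38  14.28  35.  ] [493.92  13.67  27.5 ]
```

Call:
jog_arm --rows '[[[0.001,-0.001,0.005,0.0027],[0.001,-0.001,0.008,0],[0,0,0.01,0],[0,0,0.006,0],[0,0,0,0],[0,0,0,0],[0,0,0,0]]]'

```text
time_s: 8.72
tcp_pos: [0.5335, 0.0142, 0.1271]
ee_rot: [[-1.0, -0.02, 0.001], [-0.02, 1.0, 0.0], [-0.001, 0.0, -1.0]]
wrist_force: [-0.1, -0.5, -3.6]
gripper_width: 0.232
gripper_force: 30.0
```

```bash
python3 - <<'E'
from h import *
go(533.6,15,128,91.2)
t=capture("top");s=capture("side");np.save("t2",t);np.save("s2",s)
c=px("side",(.535,.015,.05)).astype(int);d=px("top",(.495,.015,.05)).astype(int);print(c,d)
a=cv2.resize(t[d[1]-15:d[1]+15,d[0]-20:d[0]+20],(800,600),interpolation=cv2.INTER_CUBIC)[:,:,::-1]
b=cv2.resize(s[c[1]-15:c[1]+15,c[0]-20:c[0]+20],(800,600),interpolation=cv2.INTER_CUBIC)[:,:,::-1]
cv2.imwrite("pics/c.png",a)
E
```

```text
t 8.725 pos [533.55  14.19 127.07] yaw 91.1452563958018 tilt [ 0.  0. -1.] F [-0.09 -0.48 -3.65] gw 0.23178461341422651 gf 29.98711736407131 j [  18.95   23.73  -24.37    0.01  -41.86 -107.81]
shift now-axes [-0.07  0.81 -0.93] turn -0.0009554561376673221
[286 198] [323 247]
```

View pics/c.png

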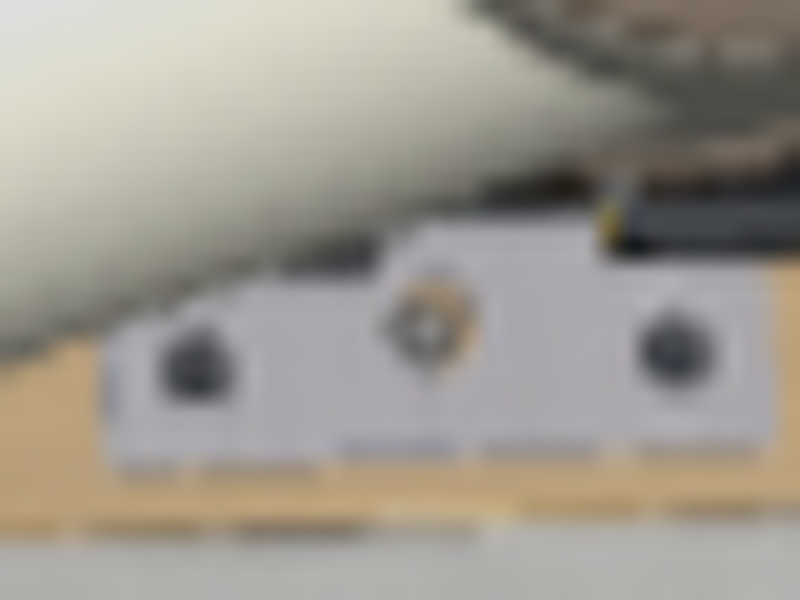

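The pin tip shows through the hole: tip at (430,327), hole centre at about (432,321).

```bash
python3 - <<'E'
from h import *
T=lambda u,v,z:pt("top",((u+.5)/20+303-.5,(v+.5)/20+232-.5),z)[:2]*1000
print("tip",T(430,327,.04),"hole",T(432,321,.0533))
print("screws mid",(T(197,368,.0533)+T(677,351,.0533))/2)
# side: dark/sat profile
E
```

```text
tip [494.78  13.15] hole [494.6   13.95]
screws mid [489.44  13.48]
```

Call:
jog_arm --rows '[[[0,-0.0005,0,0],[0,0,0.003,0],[0,0,0.003,0],[0,0,0.003,0],[0,0,0.003,0],[0,0,0,0]]]'

```text
time_s: 9.57
tcp_pos: [0.5331, 0.0136, 0.1144]
ee_rot: [[-1.0, -0.02, -0.001], [-0.02, 1.0, -0.0], [0.001, -0.0, -1.0]]
wrist_force: [0.2, 0.5, -4.2]
gripper_width: 0.228
gripper_force: 30.0
```

```bash
python3 -c "
from h import *
go(533.6,14,99,91.2); print(sense()['moment'])"
```

```text
t 9.575 pos [533.12  13.57 114.38] yaw 91.13701774969256 tilt [-0. -0. -1.] F [ 0.23  0.54 -4.18] gw 0.22762667796038666 gf 29.98706371989101 j [  18.89   24.79  -25.03   -0.    -40.22 -107.75]
shift now-axes [-0.5   0.42 15.37] turn -0.0010992476381800772
[-0.01  0.01  0.02]
```

The holes are over the pins with no contact force. Continuing down.

Call:
jog_arm --rows '[[[0,0,0.003,0],[0,0,0.003,0],[0,0,0.003,0],[0,0,0.003,0],[0,0,0.002,0],[0,0,0.001,0],[0,0,0.001,0],[0,0,0,0],[0,0,0,0]]]'

```text
time_s: 10.7
tcp_pos: [0.5333, 0.0136, 0.0988]
ee_rot: [[-1.0, -0.02, 0.0], [-0.02, 1.0, 0.0], [-0.0, 0.0, -1.0]]
wrist_force: [-0.8, -0.1, -3.8]
gripper_width: 0.227
gripper_force: 30.0
```

```bash
python3 -c "
from h import *
go(533.6,14,99,91.2); print(sense()['moment'])"
```

```text
t 10.7 pos [533.31  13.61  98.79] yaw 91.13845945316885 tilt [ 0.  0. -1.] F [-0.8  -0.12 -3.77] gw 0.22672561038167965 gf 29.98704147990793 j [  18.89   26.15  -25.79   -0.    -38.05 -107.75]
shift now-axes [-0.3   0.38 -0.21] turn -0.0010740851656813935
[-0.07 -0.03  0.03]
```

Call:
jog_arm --rows '[[[0,0,0.001,0],[0,0,0.0005,0],[0,0,0.0005,0],[0,0,0,0]]]'

```text
time_s: 11.2
tcp_pos: [0.5333, 0.0136, 0.0987]
ee_rot: [[-1.0, -0.021, 0.001], [-0.021, 1.0, -0.0], [-0.001, -0.0, -1.0]]
wrist_force: [-4.6, 0.3, 9.4]
gripper_width: 0.229
gripper_force: 30.0
```

Call:
jog_arm --rows '[[[0,0,0,0],[0,0,0,0],[0,0,0,0],[0,0,0,0],[0,0,0,0],[0,0,-0.01,0],[0,0,-0.02,0],[0,0,-0.03,0],[0,0,-0.04,0],[0,0,0,0.1745],[0,0,0,0.1745],[0,0,0,0.1745],[0,0,0,0.1745],[0,0,0,0.1745],[0,0,0,0.1745],[0,0,0,0.1745],[0,0,0,0.1745],[0,0,0,0.1745],[0,0,0,0]]]' --claw 1

```text
time_s: 13.58
tcp_pos: [0.5422, -0.0542, 0.1868]
ee_rot: [[-0.105, 0.994, -0.012], [0.988, 0.106, 0.113], [0.114, -0.0, -0.994]]
wrist_force: [0.7, -0.6, 0.7]
gripper_width: 1.001
gripper_force: 0.0
```

```bash
python3 -c "
from h import *
go(538.1,-206,129,1.2)"
```

```text
t 13.575 pos [542.16 -54.2  186.81] yaw 6.0668323651510825 tilt [-0.01  0.11 -0.99] F [ 0.73 -0.55  0.65] gw 1.0011039749001882 gf 0.0 j [   8.24   20.77  -15.35   -8.08  -53.91 -177.4 ]
shift now-axes [-156.11  -20.08   40.32] turn 0.08494224891450934
```

Joint 6 ran to its limit, so I'll turn the other way round, since the half turn gives the same grasp.

Call:
jog_arm --rows '[[[0,0,0,-0.15],[0,0,0,-0.15],[0,0,0,-0.15],[0,0,0,0]]]'

```text
time_s: 14.08
tcp_pos: [0.542, -0.0514, 0.1871]
ee_rot: [[-0.531, 0.848, -0.012], [0.842, 0.528, 0.113], [0.102, 0.05, -0.994]]
wrist_force: [0.3, -0.4, 0.3]
gripper_width: 1.003
gripper_force: 0.0
```

```bash
python3 -c "
from h import *
go(538.1,-206,129,1.2)"
```

```text
t 14.075 pos [542.01 -51.45 187.15] yaw 31.936612201066772 tilt [-0.01  0.11 -0.99] F [ 0.3  -0.36  0.31] gw 1.002866934207481 gf 0.0 j [   8.55   20.69  -15.42   -8.04  -53.88 -151.72]
shift now-axes [-133.91  -87.85   40.44] turn 0.5364550838172766
```

Joint 6's stop left the tool tilted 6.5° (j4 at -8°). I'll undo that symmetrically by pushing softly against the opposite joint-6 stop, high and clear, and stop once j4 is back to 0.

Call:
jog_arm --rows '[[[0,0,-0.02,-0.18],[0,0,-0.02,-0.18],[0,0,0,-0.18],[0,0,0,-0.18],[0,0,0,-0.18],[0,0,0,-0.18],[0,0,0,-0.18],[0,0,0,-0.18],[0,0,0,-0.18],[0,0,0,-0.18],[0,0,0,-0.18],[0,0,0,-0.18],[0,0,0,-0.18],[0,0,0,-0.18],[0,0,0,-0.18],[0,0,0,-0.18],[0,0,0,-0.18],[0,0,0,-0.18],[0,0,0,-0.18],[0,0,0,-0.18]]]'

```text
time_s: 16.58
tcp_pos: [0.5424, -0.0561, 0.2267]
ee_rot: [[0.853, -0.522, -0.012], [-0.517, -0.848, 0.113], [-0.069, -0.09, -0.994]]
wrist_force: [-0.5, 0.0, -0.2]
gripper_width: 1.0
gripper_force: 0.0
```

Call:
jog_arm --rows '[[[0,0,0,-0.18],[0,0,0,-0.18],[0,0,0,-0.18],[0,0,0,-0.18],[0,0,0,-0.18],[0,0,0,-0.18],[0,0,0,-0.18],[0,0,0,-0.18],[0,0,0,-0.18],[0,0,0,-0.18],[0,0,0,-0.18],[0,0,0,-0.18],[0,0,0,-0.05],[0,0,0,-0.05],[0,0,0,-0.05],[0,0,0,0]]]'

```text
time_s: 18.58
tcp_pos: [0.5373, -0.0231, 0.2309]
ee_rot: [[-0.144, 0.99, -0.005], [0.988, 0.144, 0.062], [0.062, 0.004, -0.998]]
wrist_force: [-0.2, -0.8, 0.1]
gripper_width: 1.0
gripper_force: 0.0
```

```bash
python3 -c "
from h import *
np.set_printoptions(precision=3,suppress=True)
go(538.1,-206,129,1.2)"
```

```text
t 18.575 pos [537.264 -23.075 230.879] yaw 8.300941583252039 tilt [-0.005  0.062 -0.998] F [-0.189 -0.813  0.083] gw 1.0002429437063174 gf 0.0 j [ 13.16   16.92  -15.152  -4.191 -57.446 177.39 ]
shift now-axes [-187.108  -26.026   90.303] turn 0.12393481061952709
```

It works as predicted: j4 went from -8.0 to -4.2. The same push again.

Call:
jog_arm --rows '[[[0,0,0,-0.05],[0,0,0,-0.05],[0,0,0,-0.05],[0,0,0,-0.03],[0,0,0,0]]]'

```text
time_s: 19.2
tcp_pos: [0.5276, 0.0105, 0.2322]
ee_rot: [[-0.274, 0.962, 0.011], [0.962, 0.274, 0.008], [0.005, 0.013, -1.0]]
wrist_force: [-1.2, -0.8, -0.6]
gripper_width: 1.002
gripper_force: 0.0
```

```bash
python3 -c "
from h import *
np.set_printoptions(precision=3,suppress=True)
go(538.1,-206,129,1.2)"
```

```text
t 19.2 pos [527.629  10.53  232.24 ] yaw 15.911512296755022 tilt [ 0.011  0.008 -1.   ] F [-1.175 -0.835 -0.558] gw 1.0016582749154206 gf 0.0 j [ 18.663  15.47  -18.456  -0.275 -55.345 177.405]
shift now-axes [-211.57   -50.581  101.653] turn 0.25676432752600814
```

Tilt is down to 0.8°, so I'll turn back to the yaw near joint 6 = 5°.

Call:
jog_arm --rows '[[[0,0,0,0.179],[0,0,0,0.179],[0,0,0,0.179],[0,0,0,0.179],[0,0,0,0.179],[0,0,0,0.179],[0,0,0,0.179],[0,0,0,0.179],[0,0,0,0.179],[0,0,0,0.179],[0,0,0,0.179],[0,0,0,0.179],[0,0,0,0.179],[0,0,0,0.179],[0,0,0,0.179],[0,0,0,0.179],[0,0,0,0.179],[0,0,0,0.179],[0,0,0,0.179],[0,0,0,0]]]'

```text
time_s: 21.7
tcp_pos: [0.528, 0.0098, 0.2322]
ee_rot: [[0.019, -1.0, 0.011], [-1.0, -0.018, 0.008], [-0.008, -0.011, -1.0]]
wrist_force: [-0.1, -0.3, -0.6]
gripper_width: 0.997
gripper_force: 0.0
```

```bash
python3 - <<'E'
from h import *
go(538.1,-206,170,1.2)
s=capture("side");t=capture("top")
c=px("side",(.535,.0,.05)).astype(int); np.save("t3",t)
d=px("top",(.535,-.1,.05)).astype(int)
a=cv2.resize(s[c[1]-40:c[1]+35,c[0]-50:c[0]+50],(400,300),interpolation=cv2.INTER_CUBIC)
b=cv2.resize(t[d[1]-45:d[1]+45,d[0]-60:d[0]+60],(400,300),interpolation=cv2.INTER_CUBIC)
cv2.imwrite("pics/d.png",np.hstack([a,b])[:,:,::-1])
E
```

```text
t 21.7 pos [527.95   9.76 232.22] yaw -178.94181489842933 tilt [ 0.01  0.01 -1.  ] F [-0.12 -0.34 -0.59] gw 0.9966800380809533 gf 0.0 j [ 18.56  15.5  -18.41  -0.29 -55.35 -17.34]
shift now-axes [216.39  -5.47  60.59] turn -0.0024751369059724175
```

View pics/d.png

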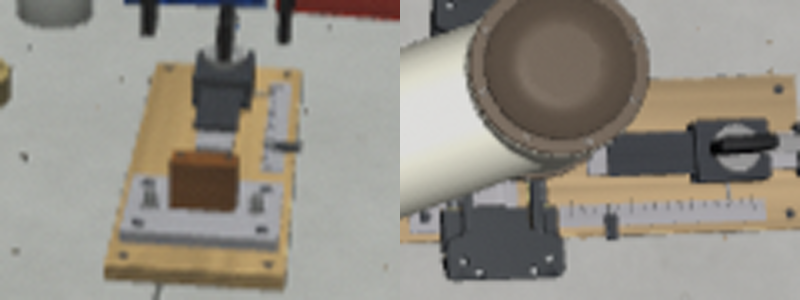

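Template seated flush over both pins (side crop: pins up through the holes at (150,190) and (258,195)). Moving to the wing.

Call:
jog_arm --rows '[[[0.02,0,0,-0.02],[0.035,-0.001,0,-0.02],[0.04,-0.001,0,-0.02],[0.04,-0.002,0,0],[0.04,-0.0015,0.01,0],[0.028,0,0.02,0],[0.013,0,0.02,0],[0,0,0.01,0],[0,0,0,0],[0,0,0,0]]]'

```text
time_s: 23.05
tcp_pos: [0.5478, -0.2041, 0.1717]
ee_rot: [[0.079, -0.997, 0.013], [-0.997, -0.079, 0.008], [-0.007, -0.013, -1.0]]
wrist_force: [0.0, 0.6, 1.0]
gripper_width: 1.001
gripper_force: 0.0
```

```bash
python3 - <<'E'
from h import *
go(538.1,-206,129,4.5)
s=capture("side");t=capture("top")
c=px("side",(.538,-.206,.11)).astype(int)
d=px("top",(.538,-.206,.09)).astype(int)
a=cv2.resize(s[c[1]-22:c[1]+23,c[0]-30:c[0]+30],(800,600),interpolation=cv2.INTER_CUBIC)
b=cv2.resize(t[d[1]-15:d[1]+15,d[0]-20:d[0]+20],(400,300),interpolation=cv2.INTER_CUBIC)
a=cv2.resize(a,(400,300))
cv2.imwrite("pics/e.png",np.hstack([a,b])[:,:,::-1])
E
```

```text
t 23.05 pos [ 547.81 -204.12  171.67] yaw -175.49600515501865 tilt [ 0.01  0.01 -1.  ] F [0.04 0.55 0.99] gw 1.0013136875472926 gf 0.0 j [ -4.78  24.39 -14.58  -0.64 -50.35   9.7 ]
shift now-axes [ 1.39 10.38 42.53] turn 6.972319803082223e-05
```

View pics/e.png

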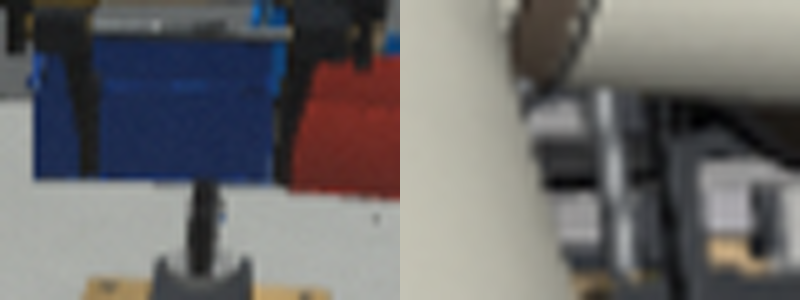

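The fingers straddle the wing (wing at (203,215), fingers at x≈85 and 300). I'll correct sideways, lower and grip.

Call:
jog_arm --rows '[[[0.0014,0.0104,0,0],[0,0,0.015,0],[0,0,0.015,0],[0,0,0.0125,0],[0,0,0,0],[0,0,0,0]]]'

```text
time_s: 23.9
tcp_pos: [0.5378, -0.2066, 0.1281]
ee_rot: [[0.077, -0.997, 0.011], [-0.997, -0.077, 0.008], [-0.007, -0.012, -1.0]]
wrist_force: [0.3, -0.2, 0.9]
gripper_width: 0.999
gripper_force: 0.0
```

Call:
jog_arm --rows '[[[0,0,0,0],[0,0,0,0],[0,0,0,0],[0,0,0,0],[0,0,0,0],[0,0,0,0],[0,0,0,0],[0,0,0,0]]]' --claw 0

```text
time_s: 24.9
tcp_pos: [0.5374, -0.2065, 0.128]
ee_rot: [[0.077, -0.997, 0.011], [-0.997, -0.077, 0.008], [-0.007, -0.011, -1.0]]
wrist_force: [-0.3, 0.5, 0.1]
gripper_width: 0.174
gripper_force: 0.0
```

```bash
python3 - <<'E'
from h import *
go(538.1,-206,129,4.5)
E
```

```text
t 24.9 pos [ 537.42 -206.54  128.05] yaw -175.59003107117584 tilt [ 0.01  0.01 -1.  ] F [-0.32  0.48  0.08] gw 0.1740918668611183 gf 0.0 j [ -5.13  26.81 -18.24  -0.73 -44.38  10.06]
shift now-axes [-0.49 -0.73 -0.94] turn -0.0015713386211163303
```

Call:
jog_arm --rows '[[[0,0,0,0],[0,0,0,0],[0,0,0,0],[0,0,0,0],[-0.004,-0.0002,0,0],[-0.01,-0.0006,0,0],[-0.01,-0.0006,0,0],[-0.01,-0.0006,0,0],[-0.01,-0.0006,0,0],[-0.01,-0.0006,0,0],[-0.01,-0.0006,0,0],[-0.01,-0.0005,0,0],[-0.01,-0.0005,0,0],[-0.006,-0.0004,0,0],[0,0,0,0],[0,0,0,0]]]'

```text
time_s: 26.9
tcp_pos: [0.5365, -0.1168, 0.1282]
ee_rot: [[0.077, -0.997, 0.013], [-0.997, -0.077, 0.007], [-0.006, -0.013, -1.0]]
wrist_force: [7.7, -2.2, -8.1]
gripper_width: 0.139
gripper_force: 30.0
```

```bash
python3 - <<'E'
from h import *
th=np.radians(1.2);R=np.array([[np.cos(th),-np.sin(th)],[np.sin(th),np.cos(th)]])
p=np.array([538.1,-206])+R@[0,98.5]
go(*p,128,4.5)
s=capture("side");t=capture("top");np.save("t4",t);np.save("s4",s)
c=px("side",(.49,-.108,.02)).astype(int);d=px("top",(.49,-.108,.02)).astype(int);print(c,d)
f=lambda i,q:cv2.resize(i[q[1]-20:q[1]+20,q[0]-20:q[0]+20],(400,400),interpolation=cv2.INTER_CUBIC)
cv2.imwrite("pics/f.png",np.hstack([f(t,d),f(s,c)])[:,:,::-1])
E
```

```text
t 26.9 pos [ 536.49 -116.77  128.2 ] yaw -175.5833599984396 tilt [ 0.01  0.01 -1.  ] F [ 7.73 -2.17 -8.14] gw 0.13863226274007973 gf 29.99815329330886 j [  4.47  24.65 -22.26  -0.55 -42.34   0.35]
shift now-axes [-9.26 -0.26  0.27] turn -0.0014549064372286822
[303 190] [367 249]
```

View pics/f.png

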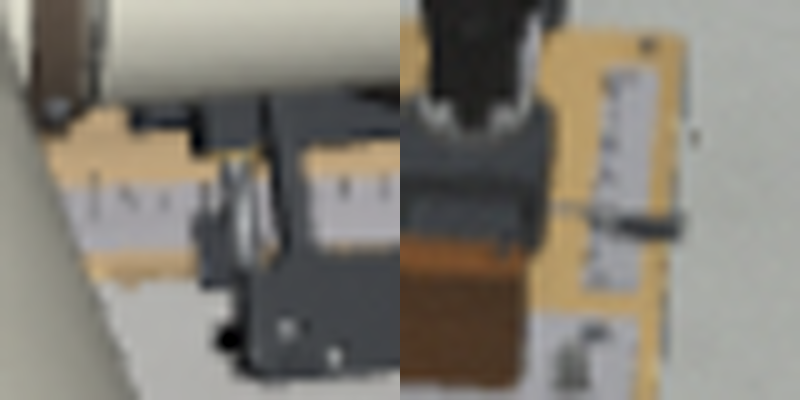

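The side crop shows the pointer tip at about (592,212) and the clip tip at about (625,222), so the arm is a few mm short. I'll measure that numerically.

```bash
cat >> h.py <<'E'
th=np.radians(1.2);RJ=np.array([[np.cos(th),-np.sin(th)],[np.sin(th),np.cos(th)]]);SEAT=np.array([533.5,14.2])
def jig(p): return (np.array(p)[:2]-SEAT)@RJ+[0,105]
def world(j,z): return np.append(SEAT+RJ@(np.array(j)-[0,105]),z)/1000
E
python3 - <<'E'
from h import *
s=np.load("s4.npy"); S=lambda u,v,z:jig(pt("side",((u-400+.5)/10+283-.5,(v+.5)/10+170-.5),z)*1000)
for n,a in dict(ptip=(592,212,.0185),pmid=(572,209,.0185),cliptip=(628,222,.02),clipmid=(655,226,.02)).items(): print(n,S(*a))
g=cv2.cvtColor(s,cv2.COLOR_RGB2GRAY)[184:198,296:314]; print(g)
E
```

```text
ptip [-38.81 -17.99]
pmid [-32.29 -19.39]
cliptip [-50.7   -9.17]
clipmid [-59.39  -7.35]
[[ 66  67 103 158 159 158 154 121 129 159 160 159 153 145 145 164 144 169]
 [ 63  64 103 157 158 160 158 144 148 158 159 159 150 147 151 168 168 167]
 [ 63  64 117 159 158 159 157 143 159 161 159 158 150 145 146 168 168 166]
 [ 62  63 128 157 158 160 155 124 144 159 160 160 150 143 132 168 168 167]
 [ 54  69 128 159 158 156 141 146 147 159 160 157 148 143 131 167 167 167]
 [ 48  71 145 158 160 157 148 159 159 158 160 157 149 144 134 166 166 166]
 [ 47  70 134 136 137 135 132 137 142 159 158 157 148 144 134 166 165 166]
 [ 47  77 140 143 140 119 106 124 118 114 114 115 116 112 106 136 165 165]
 [ 52  86 155 156 155 139  94 105  91  59  59  63  69  71  84 131 166 169]
 [ 56  96 155 158 157 154 134 129 107  97  79  64  63  64  81 142 168 169]
 [ 62 117 157 156 158 154 140 154 145 144 135 128 123 130 139 158 168 170]
 [100 143 155 157 155 135 129 156 156 158 157 158 149 147 168 170 169 169]
 [139 152 156 157 156 143 146 156 155 155 158 156 145 133 170 170 170 169]
 [152 153 155 159 159 155 136 140 156 156 156 157 150 145 169 169 172 172]]
```

```bash
python3 - <<'E'
from h import *
g=cv2.cvtColor(np.load("top0.npy"),cv2.COLOR_RGB2GRAY).astype(int)
print(g[246:259,362:374]); print(g[239:247,398:408])
def cen(r0,r1,c0,c1,z,bgr):
    for r in range(r0,r1):
        w=np.clip(bgr-g[r,c0:c1],0,None); w[w<15]=0
        if w.sum()>0: u=(w*np.arange(c0,c1)).sum()/w.sum(); print(r,round(u,2),jig(pt("top",(u,r),z)*1000))
print("clip");cen(250,258,362,374,.02,150)
print("ptr");cen(240,246,399,408,.0185,155)
S=lambda u,v,z:jig(pt("side",(u,v),z)*1000)
print(S(299.5,190.5,.0185),S(307.5,191.2,.02))
E
```

```text
[[165 165 165 164 165 164 163 165 165 164 163 161]
 [163 163 163 163 156 119 153 160 148 164 165 160]
 [159 147 161 160 154 112 150 158 141 161 162 158]
 [156 140 160 161 153 107 145 137 156 161 162 158]
 [158 154 159 154 114  78  94  95 147 160 159 160]
 [159 160 159 153  86  65  66  74 118 162 161 163]
 [163 162 163 153  84  64  66  75 121 163 165 164]
 [162 162 161 156 111  65  66  75 122 163 161 150]
 [160 160 160 154 116  65  66  75 121 157 157 152]
 [151 150 149 145 112  78  65  73 114 149 151 150]
 [137 148 146 136 114  80  65  72 102 133 113 117]
 [165 169 166 162 150  62  68  76 121 161 156 157]
 [175 174 173 173 170 152 155 156 163 172 172 172]]
[[ 69  69  67  67  65  59  59  57  57  53]
 [ 63  63  62  62  66  73  77  84  81  80]
 [139 140 139 137 121 135 142 144 144 144]
 [160 160 160 159 154 149 158 160 161 161]
 [163 164 164 164 160 137 161 165 165 165]
 [164 166 165 165 159 132 159 166 165 165]
 [164 164 165 165 159 134 158 164 162 149]
 [163 147 149 166 164 152 149 166 162 142]]
clip
250 367.59 [-47.63 -16.19]
251 367.79 [-50.39 -16.52]
252 367.75 [-53.12 -16.22]
253 367.9 [-55.88 -16.43]
254 367.93 [-58.62 -16.33]
255 368.0 [-61.35 -16.32]
256 368.98 [-64.18 -18.79]
257 368.16 [-66.83 -16.36]
ptr
240 402.76 [ -23.63 -114.94]
241 401.27 [ -26.23 -110.64]
243 403.0 [ -31.93 -114.89]
244 403.0 [ -34.68 -114.65]
245 403.0 [ -37.43 -114.41]
[-31.51 -18.93] [-57.38 -13.95]
```

Call:
jog_arm --rows '[[[-0.003,-0.0004,0,0],[-0.003,-0.0003,0,0],[-0.0024,-0.0002,0,0],[0,0,0,0],[0,0,0,0],[0,0,0,0]]]'

```text
time_s: 27.75
tcp_pos: [0.5364, -0.1086, 0.1282]
ee_rot: [[0.077, -0.997, 0.012], [-0.997, -0.077, 0.007], [-0.006, -0.012, -1.0]]
wrist_force: [7.4, -2.0, -7.3]
gripper_width: 0.135
gripper_force: 30.0
```

```bash
python3 - <<'E'
from h import *
p=np.array([537.4,-206.5])+RJ@[0,98.1]
go(*p,128,4.5);print(sense()['moment'])
g=cv2.cvtColor(capture("side"),cv2.COLOR_RGB2GRAY); print(g[186:197,294:314])
E
```

```text
t 27.75 pos [ 536.38 -108.55  128.22] yaw -175.60372088133101 tilt [ 0.01  0.01 -1.  ] F [ 7.4  -2.05 -7.31] gw 0.13464234724247032 gf 29.998096086492296 j [  5.37  24.52 -22.5   -0.53 -42.27  -0.58]
shift now-axes [-0.21  1.03  0.2 ] turn -0.0018102708822965202
[-0.99 -1.44 -0.  ]
[[ 63  64  61  66 128 157 159 160 155 144 158 159 158 159 148 145 146 166
  168 166]
 [ 65  63  61  67 127 156 159 159 154 125 144 159 161 158 148 142 132 168
  167 167]
 [ 61  62  64  71 127 157 159 157 141 145 148 159 158 157 148 145 129 166
  167 165]
 [ 52  54  54  74 147 157 158 156 148 158 157 156 160 159 149 146 135 168
  166 165]
 [ 47  46  49  83 154 157 159 156 137 139 145 157 158 157 147 145 132 166
  167 165]
 [ 59  48  49  76 136 144 144 134 122 125 117 115 114 114 116 111 109 134
  165 166]
 [ 62  46  46  77 138 136 137 127 100 106  93  58  61  64  71  70  83 131
  166 168]
 [ 61  50  61  98 154 148 150 148 134 128 109  96  77  65  61  64  82 141
  169 169]
 [ 72  56  65 114 154 158 158 154 141 153 142 142 134 128 124 130 141 156
  170 168]
 [ 77  60  64 124 155 157 155 136 128 155 156 156 158 157 148 145 170 169
  170 170]
 [ 85  85 106 143 155 156 157 144 145 157 156 156 158 158 144 135 169 170
  171 170]]
```

The pointer row (≈191.5) now lines up with the clip tip, allowing for the view slope. Swinging the lever CCW.

Call:
jog_arm --rows '[[[0,0,0,-0.06],[0,0,0,-0.12],[0,0,0,-0.12],[0,0,0,-0.12],[0,0,0,-0.12],[0,0,0,-0.12],[0,0,0,-0.12],[0,0,0,-0.12],[0,0,0,-0.1],[0,0,0,-0.06],[0,0,0,0],[0,0,0,0]]]'

```text
time_s: 29.3
tcp_pos: [0.5366, -0.1085, 0.1282]
ee_rot: [[0.907, -0.42, 0.012], [-0.42, -0.907, 0.007], [0.008, -0.012, -1.0]]
wrist_force: [6.7, -2.6, -7.9]
gripper_width: 0.134
gripper_force: 30.0
```

```bash
python3 - <<'E'
from h import *
go(536.4,-108.55,128,1.2+68.75);print(sense()['moment'])
E
```

```text
t 29.3 pos [ 536.62 -108.51  128.23] yaw -114.83206856970193 tilt [ 0.01  0.01 -1.  ] F [ 6.75 -2.58 -7.93] gw 0.13426487886103303 gf 29.998263269662857 j [  5.38  24.53 -22.49  -0.52 -42.25  60.17]
shift now-axes [-0.18  0.13  0.22] turn -0.08346284159743494
[-1.15 -1.47  0.03]
```

Call:
jog_arm --rows '[[[0,0,0,-0.03],[0,0,0,-0.03],[0,0,0,0],[0,0,0,0]]]'

```text
time_s: 29.8
tcp_pos: [0.5366, -0.1085, 0.1282]
ee_rot: [[0.931, -0.365, 0.012], [-0.365, -0.931, 0.007], [0.009, -0.011, -1.0]]
wrist_force: [6.6, -3.1, -7.6]
gripper_width: 0.133
gripper_force: 30.0
```

```bash
python3 -c "
from h import *
go(536.4,-108.55,128,1.2+68.75);print(sense()['moment'])"
```

```text
t 29.8 pos [ 536.62 -108.49  128.24] yaw -111.41012596666576 tilt [ 0.01  0.01 -1.  ] F [ 6.59 -3.14 -7.59] gw 0.13259797822577424 gf 29.998403135687113 j [  5.38  24.53 -22.49  -0.52 -42.25  63.59]
shift now-axes [-0.19  0.14  0.24] turn -0.02373867636018795
[-1.16 -1.48 -0.03]
```

Call:
jog_arm --rows '[[[0,0,0,-0.02],[0,0,0,-0.02],[0,0,0,0],[0,0,0,0]]]'

```text
time_s: 30.3
tcp_pos: [0.5366, -0.1085, 0.1282]
ee_rot: [[0.944, -0.329, 0.013], [-0.329, -0.944, 0.008], [0.009, -0.011, -1.0]]
wrist_force: [7.3, -2.5, -8.1]
gripper_width: 0.135
gripper_force: 30.0
```

```bash
python3 -c "
from h import *
go(536.4,-108.55,128,1.2+68.75);print(sense()['moment'])"
```

```text
t 30.3 pos [ 536.61 -108.52  128.25] yaw -109.21864742626289 tilt [ 0.01  0.01 -1.  ] F [ 7.33 -2.51 -8.07] gw 0.1351716110038741 gf 29.998538269428536 j [  5.37  24.52 -22.48  -0.56 -42.24  65.82]
shift now-axes [-0.19  0.1   0.25] turn 0.014509839656641202
[-1.07 -1.59 -0.3 ]
```

Call:
jog_arm --rows '[[[0,0,0,-0.02],[0,0,0,0],[0,0,0,0]]]'

```text
time_s: 30.68
tcp_pos: [0.5366, -0.1085, 0.1283]
ee_rot: [[0.95, -0.311, 0.013], [-0.311, -0.95, 0.008], [0.01, -0.012, -1.0]]
wrist_force: [7.1, -2.5, -8.0]
gripper_width: 0.139
gripper_force: 30.0
```

```bash
python3 - <<'E'
from h import *
go(536.4,-108.55,128,1.2+68.75);print(sense()['moment'])
sd=capture("side");t=capture("top")
g=cv2.cvtColor(sd,cv2.COLOR_RGB2GRAY); print(g[188:196,294:312])
h=cv2.cvtColor(t,cv2.COLOR_RGB2GRAY); print(h[240:258,360:376])
E
```

```text
t 30.675 pos [ 536.62 -108.53  128.26] yaw -108.13837840678927 tilt [ 0.01  0.01 -1.  ] F [ 7.06 -2.53 -8.05] gw 0.13852404578487273 gf 29.998742965981364 j [  5.36  24.52 -22.48  -0.58 -42.24  66.92]
shift now-axes [-0.2   0.09  0.26] turn 0.033364090853746836
[-1.02 -1.52 -0.57]
[[ 62  63  62  71 127 159 159 156 141 147 147 160 158 156 148 143 133 167]
 [ 54  52  52  74 144 158 160 158 150 160 159 161 160 160 149 145 135 167]
 [ 48  48  50  83 156 157 159 155 139 138 142 159 159 157 149 145 135 168]
 [ 60  47  46  74 135 137 145 135 118 126 115 113 114 115 116 113 109 135]
 [ 62  45  48  73 139 133 136 126 101 107  92  59  58  63  71  71  84 131]
 [ 61  53  59  99 155 151 151 147 134 128 108  96  77  64  66  65  81 141]
 [ 69  58  65 115 156 157 161 154 141 154 144 143 136 128 126 131 139 158]
 [ 78  60  62 120 156 157 154 135 130 156 156 157 157 158 147 146 169 169]]
[[ 72  69  64  64  56  53  34  28  43  67  68  71  72  69  76  99]
 [ 61  59  56  40  38  37  42  58  63  62  64  63  61  58  56  59]
 [110 114 136 135 136 137 134 121 139 140 140 140 140 140 140 134]
 [152 153 159 15
[... 289 characters left out ...]
 163 151 166 166 163 144 167]
 [148 163 161 149 165 163 156 114 151 160 142 165 164 161 142 163]
 [143 162 159 141 162 162 154 110 147 139 159 163 165 160 143 165]
 [156 161 160 156 161 156 117  79  96  97 148 163 163 162 159 164]
 [162 160 162 162 163 154  88  67  68  76 121 166 165 166 166 167]
 [165 164 165 165 166 156  84  67  67  76 123 167 167 167 167 167]
 [165 165 165 165 164 159 112  66  66  76 125 165 164 152 162 158]
 [163 163 163 162 161 157 118  67  68  77 122 160 159 154 155 151]
 [154 154 153 152 152 148 114  79  67  76 116 152 152 153 150 151]
 [140 140 138 151 147 138 116  81  67  73 104 135 115 120 119 118]
 [150 168 168 171 169 166 153  62  69  79 123 164 158 160 161 160]]
```

The top view now shows the pointer (column ≈367.1) in line with the clip tip (≈367.0), within about 0.5 mm. The lever is hard against its stop, with Mz going from -0.03 to -0.57 N m. Handing in.

```bash
python3 -c "
from station import *
print(finish_job())"
```

```text
the job is handed in; nothing more can be done
None
```

I handed the job in at 30.7 s with the template lowered flush over both pins, the clamp arm's pointer lined up with the mark clip to within about 0.5 mm, and the cam lever swung closed against its stop with the wing still gripped; `finish_job()` returned no verdict.

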